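# Flag the loaded tube rack with the green spring clip

## Task

Squeeze the green spring clip open, lift it off the grey parking bar, and release it well down on the top edge of the upright end plate of the tube rack that holds the blue-capped tubes, near the middle of that edge, so that its jaws grip the plate and it stands upright on its own. Leave the yellow clip where it is on the bar.

Things in the scene. Friction and masses are not known exactly. Their poses are not given: they have to be found in the camera images.
- green_mid (a point): Middle of the green spring clip, half-way up its 84 mm; 70 g. It stands jaws down on the parking bar, the bar's top edge 20 mm deep in the jaws. z up, y along the gripped edge, x across it. Two levers, 24 mm wide (y), flare upward from the pivot (2 mm above this point): over their outsides (x) 55 mm at the top, 45 mm at 28 mm above this point, where to pinch them. Jaw tips 42 mm below this point.
- green_jaw (a joint): Swing of each jaw of the green clip, rad: 0 gripping a 4 mm plate, -0.06 shut on nothing, 0.42 fully squeezed: levers parallel, 20 mm over the outsides, jaw tips about 38 mm apart. Squeezing the levers together along x takes 6 N at first, 10 N fully. An edge can enter 38 mm between the jaws, to the pivot barrel. Opening fingers drag the clip up by 5 to 15 mm before it bites: let the edge 25 mm or more in. Free at 55 mm.
- loaded_edge (a point): Middle of the top edge of the upright white end plate of the loaded tube rack (six blue-capped tubes; the other rack is alike but empty). Plate 4 mm thick (x), 96 mm long (y), top 105 mm above the work surface; z up. The fixed rack lies on the -x side, its caps up to 96 mm above the work surface and at least 42 mm from the plate; the +x side is free.
- yellow_mid (a point): Middle of the yellow spring clip, a bystander of the same make, 90 mm from the green one on the same parking bar (fixed upright steel plate on a grey foot, 4 mm thick, 160 mm long, top 90 mm above the work surface).
Mind the look-alikes: they are no part of the job. Leave any orange look-alike of the part that bears loaded_edge alone. Of the things that look like the part that bears green_mid, the middle-sized one is meant.

How it is judged:
By the outcome, as a careful person would: the job done as asked, in the order asked, and still so for the second after the job is handed in, with the robot touching nothing.
It also fails if it takes over 35 s, if anything falls off the work surface, if the arm or the gripper's body presses on something with over 40 N, if the wrist force passes 120 N, or if a joint passes its speed limit or range.

## Robot

A 6-joint arm with a two-finger parallel gripper is mounted at the origin on the work surface. World frame = base frame: x ahead of the robot, y to its left, z up, the work surface at z = 0. Lengths are in m, angles in rad, forces in N, time in s.
With the tool pointing down it reaches from about 0.35 to 0.775 m from the base axis. Payload 7.3 kg.
Tool frame: the origin (TCP) lies at the very end of the fingers, on their centre line; the grasp point (between the pads) lies 19 mm behind it (robot.pinch_z is the distance from the TCP to the grasp point, in m); z points along the fingers, y is the line along which they close (so a half turn about z gives the same grasp; the last joint's range is limited). The gripper opens to 92 mm and grips with 3 to 60 N. Pads are 19 mm wide; open, the fingers measure 130 mm over their backs; the gripper's body (75 mm by 190 mm) begins 47 mm behind the grasp point.
Start: joints at [-1.424, 0.342, 1.524, -0, 1.275, -0.146], TCP at [0.152, -0.503, 0.227] pointing down, gripper open.
Joint ranges: [-2.53, 2.53], [-0.77, 2.02], [0.04, 2.7], [-1, 4.14], [0.28, 2.66], [-3.11, 3.11]. Speed limits (rad/s): [2.57, 2.57, 3.14, 3.14, 3.14, 3.14].

## Interface

Orientations are given as [roll, pitch, yaw] about the fixed x, y, z axes, in that order (R = Rz(yaw) Ry(pitch) Rx(roll)).
In Python, from cell import robot gives the robot as it stands.
- The arm moves only by the tool move_arm, never from a script. Its argument "motion" is a list of rows, each a list of 6 numbers: the shift along the tool's x, y, z in units of 0.1 m (1.0 is 0.1 m), then the turn, a rotation vector about the tool's x, y, z in units of pi rad (1.0 is pi rad). In form: [[dx, dy, dz, rx, ry, rz], ...]. A call has 1 to 12 rows; each row is the pose to reach, as a shift and turn from the pose commanded when the call began, along the tool's axes at that moment, turning the shorter way round; what a row does not reach only later rows make up. A row lasts 1/8 s, in which the tool goes at most 62.5 mm and 10.7 degrees, less where a joint would pass 70% of its speed; a pose out of reach is approached as far as the arm can. A call with a number of a shift or a turn outside -1 to 1 is refused whole. A call with a gripper value outside its range is refused whole. "fingers" is the opening, from -1 (shut) to 1 (fully open), set as the call begins (left out, the last holds). The fingers move at their own pace and stop on an object; "newtons" is the grip in N (left out, the last holds). Time passes only in rows, so rows that repeat a pose let the fingers close. It gives the time, the measured TCP pose, the force, the opening and the grip force at its end, in the units of the state.
- robot.observe(): the state, without advancing time (a new reading comes with each control period).
- robot.read_camera(name): name is "scene" or "top" or "wrist"; returns a dict with "image" (480x640x3 uint8, red, green, blue), "range_z" (480x640 float32, m along the optical axis (not along the pixel's ray), 0 where there is no reading), "vfov" (degrees; the focal length in pixels is half the picture's height over the tangent of half this angle, whatever the lens; pixels are square), "cx", "cy" (the principal point, pixels), "k1" (the pictures are not rectified: a ray, as slopes to the right and down, at radius r is drawn at 1 + k1 r^2 times it, then the intrinsics apply), "extrinsics" (4x4, takes a point from camera to world coordinates); the wrist camera has in their place "hand_eye" (4x4, takes a point from camera to tool coordinates, whose origin is the TCP and whose axes are the flange's). Camera axes: x right, y up, looking along -z (the intrinsics and any distortion apply to the point x, -y, -z); pixel columns grow to the right and rows downward; lengths in m; the calibration is good to about 2 mm. A picture is of the moment at which its call begins: read the wrist's pose just before it.
- robot.hand_in(): hands the job in; it is judged then, once.
The state is a dict: "time": time; "qpos": joint angles; "qvel": joint speeds; "joint_efforts": joint torques, N m; "tool_pos": TCP position; "tool_rot": TCP orientation; "contact_force": force on the tool from outside, world axes, zero at the start; "torque": the same for the moment, N m; "opening": finger opening in m; "grip_force": force on a finger pad.
Only numpy, scipy, OpenCV 4.12 (cv2) and the standard library are available. Lean on these libraries where they do the work, as an engineer would, in place of code of your own. Each camera call takes 0.05 s, during which the arm holds its last target. There are 200 camera calls.

## Working session

There is one attempt and no reset: what is moved stays moved. The work goes in short steps, Python scripts to look and compute and a tool call to move; the robot and the scene stay as the last step left them, time stands still between calls to the robot, and variables do not carry over. Pictures are saved under pics/ and viewed, at most 10 in all, crops included, and the job is handed in when it is done.

Besides the shell and the picture viewer there is one more tool, called after "Call:" as name(argument=value, ...), one argument or row to a line, values as JSON. move_arm: Moves the arm, as the interface text tells. Shifts and turns lie within -1 to 1; 1 stands for 0.1 m of shift or pi rad of turn. Its arguments: {"type":"object","properties":{"motion":{"type":"array"},"fingers":{"type":"number"},"newtons":{"type":"number"}},"required":["motion"]}

```bash
mkdir -p pics && cat > h.py <<'E'
import numpy as np, cv2
from cell import robot
from scipy.spatial.transform import Rotation as R
def grab(name):
    s=robot.observe(); c=robot.read_camera(name)
    if name=="wrist":
        T=np.eye(4); T[:3,:3]=R.from_euler("xyz",s["tool_rot"]).as_matrix(); T[:3,3]=s["tool_pos"]
        c["T"]=T@np.array(c["hand_eye"])
    else: c["T"]=np.array(c["extrinsics"])
    return c
def K(c):
    f=240/np.tan(np.radians(c["vfov"])/2)
    return np.array([[f,0,c["cx"]],[0,f,c["cy"]],[0,0,1]])
def slopes(c,uv):
    return cv2.undistortPoints(np.float64(uv).reshape(-1,1,2),K(c),np.array([c["k1"],0,0,0.])).reshape(-1,2)
def ray(c,uv):
    s=slopes(c,uv); d=np.c_[s[:,0],-s[:,1],-np.ones(len(s))]
    return c["T"][:3,3], d@c["T"][:3,:3].T
def plane(c,uv,z):
    o,d=ray(c,uv); return o+d*((z-o[2])/d[:,2])[:,None]
def cloud(c,m=None):
    z=c["range_z"]; m=(z>0) if m is None else m&(z>0)
    v,u=np.nonzero(m); o,d=ray(c,np.c_[u,v]); return o+d*z[v,u][:,None], np.c_[u,v]
def tri(c1,p1,c2,p2):
    o1,d1=ray(c1,[p1]);o2,d2=ray(c2,[p2]); t=np.linalg.lstsq(np.c_[d1[0],-d2[0]],o2-o1,rcond=None)[0]
    a=o1+d1[0]*t[0]; b=o2+d2[0]*t[1]; return (a+b)/2, np.linalg.norm(a-b)
def save(n,im): cv2.imwrite("pics/"+n,im[...,::-1])
E
python3 - <<'E'
from h import *
s=robot.observe(); print(s["time"],s["tool_pos"],s["tool_rot"])
for n in("scene","top"):
    c=grab(n); save(n+".png",c["image"]); print(n,c["vfov"],c["k1"],np.round(c["T"],3).tolist())
E
```

```text
0.0 [ 0.15149115 -0.50223727  0.22602826] [-3.14004417e+00 -2.38963408e-04  2.92789972e-01]
scene 45.15111147458709 -0.13195621898815718 [[0.215, -0.507, 0.835, 1.348], [0.977, 0.116, -0.18, -0.2], [-0.006, 0.854, 0.52, 0.688], [0.0, 0.0, 0.0, 1.0]]
top 48.28694649956861 -0.15185893184766155 [[0.014, 0.986, -0.167, 0.27], [-1.0, 0.015, 0.003, -0.0], [0.006, 0.167, 0.986, 1.025], [0.0, 0.0, 0.0, 1.0]]
```

View pics/scene.png

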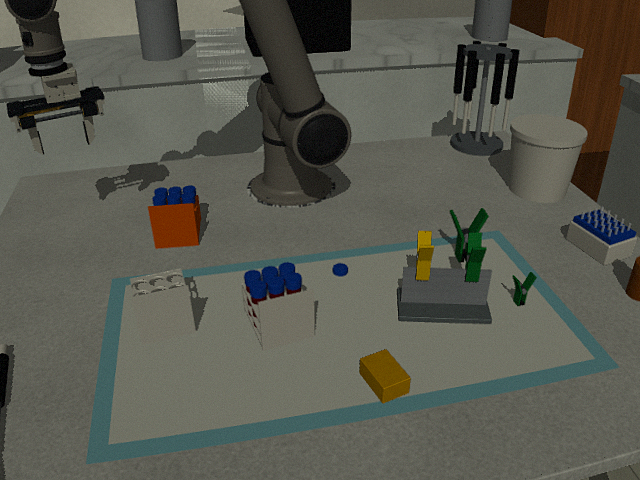

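View pics/top.png

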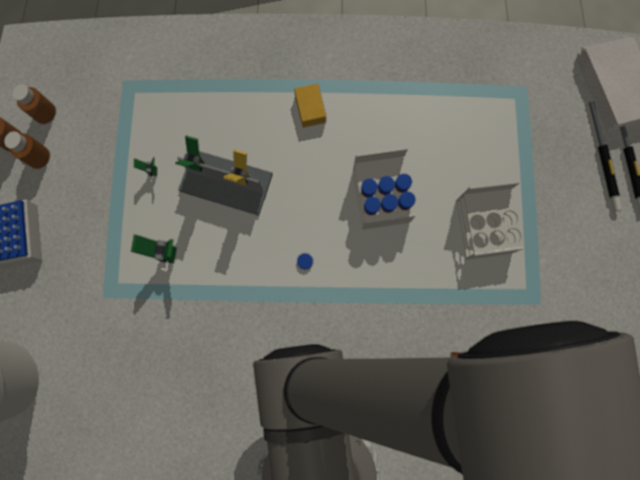

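Scene picture: there are three green clips. The large one is at scene (468,233) / top (155,248), the one on the grey bar at scene (475,257) / top (193,155), and the small one at scene (523,288) / top (146,167). The middle-sized one on the bar beside the yellow clip is meant. The loaded white rack is at scene (278,305), with its end plate's top edge at top (356,157)–(406,151). The empty rack at (163,300) and the orange one at (175,220) are not part of the job.

```bash
python3 - <<'E'
from h import *
cs,ct=grab("scene"),grab("top")
def blobs(c,lo,hi,n):
    hsv=cv2.cvtColor(c["image"],cv2.COLOR_RGB2HSV); m=cv2.inRange(hsv,lo,hi)
    k,l,st,ce=cv2.connectedComponentsWithStats(cv2.morphologyEx(m,cv2.MORPH_CLOSE,np.ones((5,5))))
    for i in range(1,k):
        if st[i,4]<60: continue
        P,_=cloud(c,(l==i)&(m>0)); 
        if len(P): print(n,st[i],ce[i].round(),"min",np.percentile(P,3,0).round(3),"max",np.percentile(P,97,0).round(3))
for c,n in((cs,"scene"),(ct,"top")):
    blobs(c,(45,100,30),(85,255,255),n+" green"); blobs(c,(20,150,90),(32,255,255),n+" yellow")
# plate top & bar top from cloud
for c,n in((cs,"scene"),(ct,"top")):
    P,uv=cloud(c)
    for nm,x0,x1,y0,y1,z0,z1 in(("bar",.45,.8,.1,.45,.082,.094),("plate",.4,.8,-.25,0,.099,.110)):
        q=P[(P[:,0]>x0)&(P[:,0]<x1)&(P[:,1]>y0)&(P[:,1]<y1)&(P[:,2]>z0)&(P[:,2]<z1)]
        if len(q)>5: 
            d=np.linalg.svd(q[:,:2]-q[:,:2].mean(0),full_matrices=False)[2][0]; t=(q[:,:2]-q[:,:2].mean(0))@d
            print(n,nm,len(q),q.mean(0).round(3),"dir",d.round(3),"len",np.ptp(t).round(3),q.min(0).round(3),q.max(0).round(3))
a=cv2.resize(cs["image"][190:330,380:560],None,fx=4,fy=4,interpolation=cv2.INTER_CUBIC)[:, :]
save("crop.png",a[:560,:720])
b=cv2.resize(ct["image"][70:290,110:430],None,fx=2.5,fy=2.5,interpolation=cv2.INTER_CUBIC)
save("crop2.png",b)
E
```

```text
scene green [ 450  208   38   74 1336] [471. 245.] min [0.406 0.224 0.018] max [0.601 0.331 0.153]
scene green [513 272  24  34 391] [523. 288.] min [0.555 0.324 0.003] max [0.598 0.384 0.066]
scene yellow [416 231  18  49 669] [424. 255.] min [0.529 0.137 0.075] max [0.578 0.166 0.154]
scene yellow [ 360  349   51   54 1428] [388. 374.] min [0.692 0.004 0.007] max [0.766 0.057 0.038]
top green [186 137  13  19 169] [192. 146.] min [0.583 0.221 0.119] max [0.601 0.24  0.154]
top green [135 160  11  10  75] [140. 165.] min [0.578 0.347 0.036] max [0.592 0.359 0.063]
top green [177 160  24  11 125] [189. 164.] min [0.551 0.227 0.077] max [0.572 0.248 0.154]
top green [132 236  24  21 351] [144. 246.] min [0.407 0.308 0.063] max [0.433 0.331 0.113]
top green [164 240  11  22 174] [169. 252.] min [0.399 0.262 0.016] max [0.426 0.287 0.114]
top yellow [295  85  30  37 801] [309. 103.] min [0.688 0.003 0.032] max [0.756 0.053 0.038]
top yellow [224 174  19   8  97] [233. 177.] min [0.525 0.142 0.116] max [0.545 0.165 0.154]
scene bar 507 [0.568 0.195 0.088] dir [-0.279 -0.96 ] len 0.16 [0.54  0.117 0.082] [0.591 0.272 0.094]
scene plate 286 [ 0.596 -0.107  0.103] dir [-0.129  0.992] len 0.095 [ 0.499 -0.158  0.099] [ 0.61  -0.058  0.109]
top bar 217 [0.562 0.19  0.088] dir [-0.287 -0.958] len 0.161 [0.539 0.116 0.082] [0.588 0.27  0.094]
top plate 201 [ 0.585 -0.109  0.103] dir [-1.     0.006] len 0.115 [ 0.493 -0.16   0.099] [ 0.607 -0.06   0.108]
```

View pics/crop.png

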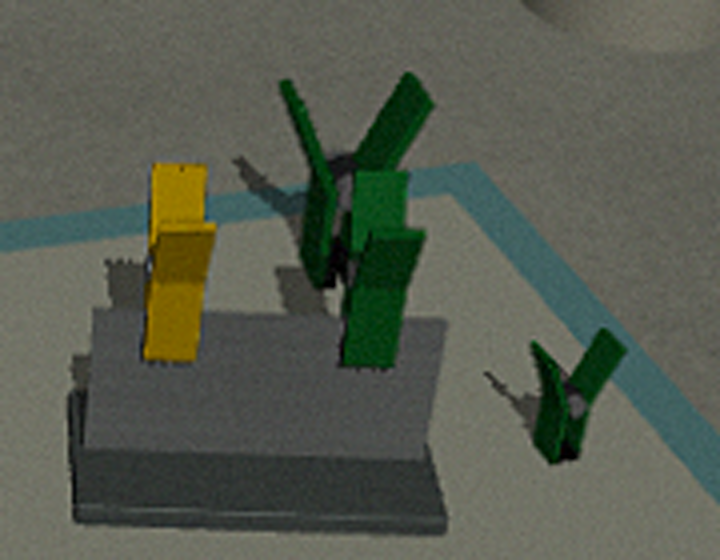

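View pics/crop2.png

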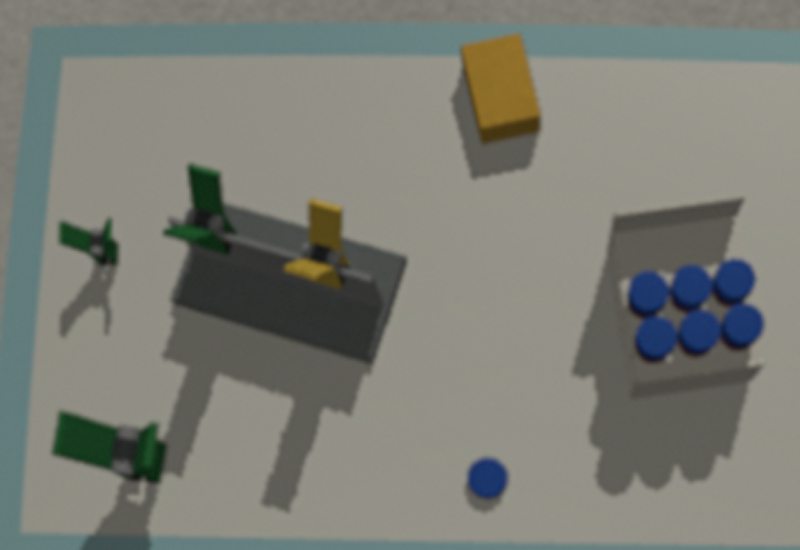

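The enlarged crops confirm it: the middle-sized clip stands on the bar at crop (385,270) next to the yellow one, and the large and small ones stand free on the surface. The clip's middle is about (0.577, 0.236, 0.112) and the bar runs along (0.28, 0.96). The loaded plate is at about x 0.605, y -0.109. I'm moving towards the plate first for a close look.

Call:
move_arm(
  motion=[
    [1.0, -0.5, -0.1, 0, 0, 0],
    [1.0, -0.5, -0.1, 0, 0, 0],
    [1.0, -0.5, -0.1, 0, 0, 0],
  ],
  fingers=1,
)

```text
time: 0.57
tool_pos: [0.2347, -0.424, 0.2371]
tool_rot: [3.141, -0.001, 0.297]
contact_force: [-0.1, -0.4, -0.1]
opening: 0.0915
grip_force: 0.0
```

Call:
move_arm(
  motion=[
    [1.0, -0.5, -0.1, 0, 0, 0],
    [1.0, -0.5, -0.1, 0, 0, 0],
    [1.0, -0.5, -0.1, 0, 0, 0],
  ],
)

```text
time: 0.95
tool_pos: [0.3155, -0.3482, 0.247]
tool_rot: [3.141, -0.0, 0.297]
contact_force: [-1.0, -0.7, -0.4]
opening: 0.0916
grip_force: 0.0
```

Call:
move_arm(
  motion=[
    [1.0, -0.5, -0.1, 0, 0, 0],
    [1.0, -0.5, -0.1, 0, 0, 0],
    [1.0, -0.5, -0.1, 0, 0, 0],
  ],
)

```text
time: 1.32
tool_pos: [0.3965, -0.2721, 0.2567]
tool_rot: [3.141, -0.0, 0.296]
contact_force: [0.2, 0.7, -0.3]
opening: 0.0917
grip_force: 0.0
```

Call:
move_arm(
  motion=[
    [1.0, -0.5, -0.1, 0, 0, 0],
    [1.0, -0.5, -0.1, 0, 0, 0],
    [1.0, -0.5, -0.1, 0, 0, 0],
  ],
)

```text
time: 1.7
tool_pos: [0.4777, -0.196, 0.2664]
tool_rot: [3.141, 0.0, 0.295]
contact_force: [-0.4, -0.0, 0.0]
opening: 0.092
grip_force: 0.0
```

Call:
move_arm(
  motion=[
    [1.0, -0.6, 0, 0, 0, -0.44],
    [1.0, -0.6, 0, 0, 0, -0.44],
    [1.0, -0.6, 0, 0, 0, -0.44],
    [1.0, -0.6, 0, 0, 0, -0.44],
    [1.0, -0.6, 0, 0, 0, -0.44],
    [1.0, -0.6, 0, 0, 0, -0.44],
    [1.0, -0.6, 0, 0, 0, -0.44],
    [1.0, -0.6, 0, 0, 0, -0.44],
    [1.0, -0.6, 0, 0, 0, -0.44],
  ],
)

```text
time: 2.82
tool_pos: [0.5544, -0.1121, 0.2663]
tool_rot: [-3.14, 0.001, 1.672]
contact_force: [-0.9, -0.9, 0.0]
opening: 0.0916
grip_force: 0.0
```

```bash
cat > plate.py <<'E'
from h import *
c=grab("wrist"); s=robot.observe(); print(s["time"],s["tool_pos"].round(4) if hasattr(s["tool_pos"],"round") else s["tool_pos"],s["tool_rot"])
print(c["vfov"],np.round(c["hand_eye"],3).tolist()); save("w1.png",c["image"])
P,uv=cloud(c)
for z0,z1 in((.100,.112),(.082,.096),(.14,.16)):
    m=(P[:,2]>z0)&(P[:,2]<z1)&(P[:,0]>.45)
    q=P[m]; print(z0,len(q),q.min(0).round(3) if len(q) else "",q.max(0).round(3) if len(q) else "")
q=P[(P[:,2]>.100)&(P[:,2]<.112)&(P[:,0]>.57)&(P[:,1]<0)]
if len(q)>10:
    m=np.median(q,0); d=np.linalg.svd(q[:,:2]-q[:,:2].mean(0),full_matrices=False)[2][0]; d*=np.sign(d[1]); n=np.array([d[1],-d[0]])
    t=(q[:,:2]-m[:2])@d; w=(q[:,:2]-m[:2])@n
    tm=(np.percentile(t,1)+np.percentile(t,99))/2; wm=(np.percentile(w,3)+np.percentile(w,97))/2
    print("edge",(m[:2]+d*tm+n*wm).round(4),"z",np.percentile(q[:,2],[10,50,90]).round(4),"dir",d.round(3),"len",np.ptp(t).round(3),"thick",np.percentile(w,[3,97]).round(4))
E
python3 plate.py
```

```text
2.875 [ 0.5545 -0.1117  0.2664] [-3.14069310e+00  4.83190485e-04  1.67132158e+00]
71.73736494316044 [[0.0, 0.963, 0.27, 0.073], [1.0, 0.0, -0.001, -0.001], [-0.001, 0.27, -0.963, -0.157], [0.0, 0.0, 0.0, 1.0]]
0.1 528 [ 0.531 -0.295  0.1  ] [ 0.606 -0.057  0.106]
0.082 4176 [ 0.486 -0.305  0.082] [ 0.603 -0.057  0.096]
0.14 0  
edge [ 0.5968 -0.1044] z [0.1026 0.1038 0.1047] dir [-0.165  0.986] len 0.095 thick [-0.0017  0.0022]
```

View pics/w1.png

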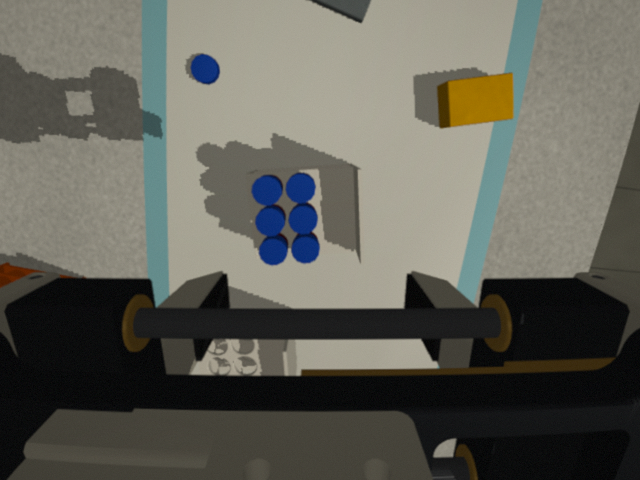

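The wrist view shows the loaded plate's edge from (357,165) to (361,262), with the free side to its right (+x). Next I go and look at the clip.

Call:
move_arm(
  motion=[
    [0.9, 0.1, 0, 0, 0, 0],
    [0.9, 0.1, 0, 0, 0, 0],
    [0.9, 0.1, 0, 0, 0, 0],
  ],
)

```text
time: 3.25
tool_pos: [0.5556, -0.0182, 0.2667]
tool_rot: [-3.141, 0.0, 1.676]
contact_force: [-0.6, 0.5, 0.5]
opening: 0.0914
grip_force: 0.0
```

Call:
move_arm(
  motion=[
    [0.9, 0.1, 0, 0, 0, 0],
    [0.9, 0.1, 0, 0, 0, 0],
    [0.9, 0.1, 0, 0, 0, 0],
  ],
)

```text
time: 3.62
tool_pos: [0.5565, 0.0716, 0.2665]
tool_rot: [-3.141, 0.001, 1.676]
contact_force: [1.6, -0.6, 0.6]
opening: 0.0919
grip_force: 0.0
```

Call:
move_arm(
  motion=[
    [0.8, 0.1, 0, 0, 0, 0.12],
    [0.8, 0.1, 0, 0, 0, 0.12],
    [0.8, 0.1, 0, 0, 0, 0.12],
    [0.8, 0.1, 0, 0, 0, 0.12],
  ],
)

```text
time: 4.12
tool_pos: [0.5584, 0.1502, 0.2666]
tool_rot: [3.141, 0.001, 1.299]
contact_force: [0.6, 0.7, 0.2]
opening: 0.0918
grip_force: 0.0
```

```bash
cat > clip.py <<'E'
from h import *
c=grab("wrist"); s=robot.observe(); print(s["time"],s["tool_pos"],s["tool_rot"])
save("w2.png",c["image"])
P,uv=cloud(c); hsv=cv2.cvtColor(c["image"],cv2.COLOR_RGB2HSV)[uv[:,1],uv[:,0]]
b=P[(abs(P[:,2]-.089)<.006)&(P[:,0]>.5)&(P[:,0]<.62)&(P[:,1]>.1)&(P[:,1]<.29)]
def line(q):
    m=np.median(q,0)[:2]; d=np.linalg.svd(q[:,:2]-q[:,:2].mean(0),full_matrices=False)[2][0]; d*=np.sign(d[1]); return m,d,np.array([d[1],-d[0]])
m,d,n=line(b); w=(b[:,:2]-m)@n; print("bar",m.round(4),d.round(3),"w",np.percentile(w,[3,97]).round(4),"z",np.percentile(b[:,2],[50,90]).round(4))
for nm,h0,h1 in(("green",45,85),("yellow",20,32)):
    k=(hsv[:,0]>h0)&(hsv[:,0]<h1)&(hsv[:,1]>100)&(hsv[:,2]>25)&(P[:,0]>.5)&(P[:,0]<.65)&(P[:,1]>.1)&(P[:,1]<.29)&(P[:,2]>.06)
    q=P[k]; t=(q[:,:2]-m)@d; w=(q[:,:2]-m)@n; top=q[:,2]>.135
    tm=np.percentile(t[top],[2,98]); wm=np.percentile(w[top],[1,99])
    print(nm,len(q),"top z",np.percentile(q[:,2],99).round(4),"t",tm.round(4),"w",wm.round(4),"mid",(m+d*tm.mean()+n*wm.mean()).round(4),uv[k].mean(0).round())
E
python3 clip.py
python3 - <<'E'
from h import *
for nm in("scene","top"):
    c=grab(nm);P,_=cloud(c); q=P[(P[:,2]>.1)&(P[:,2]<.112)&(P[:,0]>.58)&(P[:,0]<.63)&(P[:,1]<-.04)&(P[:,1]>-.18)]
    if len(q)<10: print(nm,len(q)); continue
    a,b=q[q[:,1]<np.percentile(q[:,1],12)].mean(0),q[q[:,1]>np.percentile(q[:,1],88)].mean(0)
    d=(b-a)[:2]; print(nm,len(q),((a+b)/2).round(4),(d/np.linalg.norm(d)).round(3),np.ptp(q[:,1]).round(3))
E
```

```text
4.175 [0.55836144 0.15025603 0.26662119] [3.14143937e+00 8.14606591e-04 1.29841483e+00]
bar [0.5652 0.1983] [0.284 0.959] w [-0.0021  0.0019] z [0.089 0.09 ]
green 1664 top z 0.1534 t [0.0303 0.0524] w [-0.0269  0.0271] mid [0.577  0.2379] [310. 124.]
yellow 1744 top z 0.36 t [-0.0673 -0.0149] w [-0.0419  0.0714] mid [0.5677 0.1547] [327. 248.]
scene 252 [ 0.5988 -0.105   0.1044] [-0.166  0.986] 0.094
top 156 [ 0.597  -0.1068  0.1036] [-0.172  0.985] 0.093
```

View pics/w2.png

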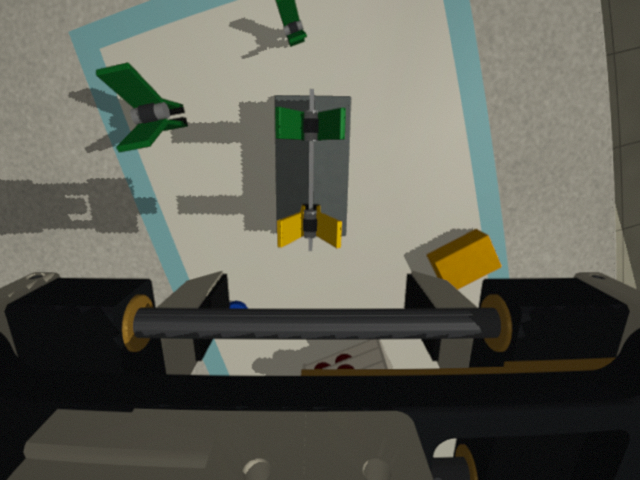

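The wrist view shows the green clip at (310,124), centred on the bar, with the yellow one at (310,228). The clip's middle is (0.577, 0.2375), its top is at z 0.153, and the grasp is at TCP z ≈ 0.121.

Call:
move_arm(
  motion=[
    [0.89, -0.06, 0.2, 0, 0, 0.005],
    [0.89, -0.06, 0.5, 0, 0, 0.005],
    [0.89, -0.06, 0.5, 0, 0, 0.005],
    [0.89, -0.06, 0.5, 0, 0, 0.005],
  ],
)

```text
time: 4.78
tool_pos: [0.5766, 0.2386, 0.2174]
tool_rot: [3.141, 0.0, 1.282]
contact_force: [0.5, -0.3, 0.5]
opening: 0.0917
grip_force: 0.0
```

```bash
python3 - <<'E'
from h import *
s=robot.observe(); R0=R.from_euler("xyz",s["tool_rot"]); t=np.array([.577,.2375,.1205]); print(s["tool_pos"],s["tool_rot"],R0.inv().apply(t-s["tool_pos"]).round(4), (s["tool_rot"][2]-1.2828)/np.pi)
c=grab("wrist"); print(c["image"].shape)
E
```

```text
[0.57663271 0.2385968  0.21740058] [3.14071803e+00 1.85983882e-04 1.28224297e+00] [-0.0009  0.0006  0.0969] -0.00017730761000255357
(480, 640, 3)
```

Call:
move_arm(
  motion=[
    [0, 0, 0.5, 0, 0, 0],
    [0, 0, 0.8, 0, 0, 0],
    [0, 0, 0.97, 0, 0, 0],
    [0, 0, 0.97, 0, 0, 0],
  ],
)

```text
time: 5.32
tool_pos: [0.5764, 0.2389, 0.1198]
tool_rot: [-3.141, 0.0, 1.282]
contact_force: [0.3, 0.2, 1.1]
opening: 0.0917
grip_force: 0.0
```

Call:
move_arm(
  motion=[
    [0, 0, 0, 0, 0, 0],
    [0, 0, 0, 0, 0, 0],
    [0, 0, 0, 0, 0, 0],
    [0, 0, 0, 0, 0, 0],
    [0, 0, 0, 0, 0, 0],
    [0, 0, 0, 0, 0, 0],
  ],
  fingers=-1,
  newtons=25,
)

```text
time: 6.08
tool_pos: [0.5761, 0.2396, 0.1195]
tool_rot: [-3.141, 0.0, 1.282]
contact_force: [-0.5, -0.4, -0.5]
opening: 0.0364
grip_force: 5.0
```

Call:
move_arm(
  motion=[
    [0, 0, 0, 0, 0, 0],
    [0, 0, 0, 0, 0, 0],
    [0, 0, 0, 0, 0, 0],
    [0, 0, 0, 0, 0, 0],
  ],
)

```text
time: 6.58
tool_pos: [0.5762, 0.2396, 0.1197]
tool_rot: [3.142, 0.0, 1.282]
contact_force: [-0.0, -0.4, -0.9]
opening: 0.0191
grip_force: 25.0
```

Call:
move_arm(
  motion=[
    [0, 0, -0.1, 0, 0, 0],
    [0, 0, -0.3, 0, 0, 0],
    [0, 0, -0.6, 0, 0, 0],
    [0, 0, -1.0, 0, 0, 0],
    [0, 0, -1.0, 0, 0, 0],
  ],
)

```text
time: 7.2
tool_pos: [0.578, 0.2402, 0.2243]
tool_rot: [3.135, -0.004, 1.282]
contact_force: [0.1, -1.6, -0.4]
opening: 0.0189
grip_force: 25.0
```

```bash
python3 - <<'E'
from h import *
s=robot.observe(); print(s["opening"],s["grip_force"],s["contact_force"],s["tool_pos"],s["tool_rot"])
c=grab("scene"); P,uv=cloud(c); hsv=cv2.cvtColor(c["image"],cv2.COLOR_RGB2HSV)[uv[:,1],uv[:,0]]
k=(hsv[:,0]>45)&(hsv[:,0]<85)&(hsv[:,1]>100)&(P[:,2]>.1)&(P[:,0]>.5)
q=P[k]; print(len(q),np.percentile(q,[1,50,99],axis=0).round(4).tolist())
save("s2.png",cv2.resize(c["image"][120:340,370:590],None,fx=2.7,fy=2.7,interpolation=cv2.INTER_CUBIC))
E
```

```text
0.018866745044668363 24.994640350341797 [ 0.11746199 -1.55777019 -0.37749515] [0.57795473 0.24015134 0.22427835] [ 3.13454499 -0.00434639  1.28244011]
911 [[0.5078, 0.1698, 0.1751], [0.5934, 0.2298, 0.2216], [0.6667, 0.2556, 0.5536]]
```

View pics/s2.png

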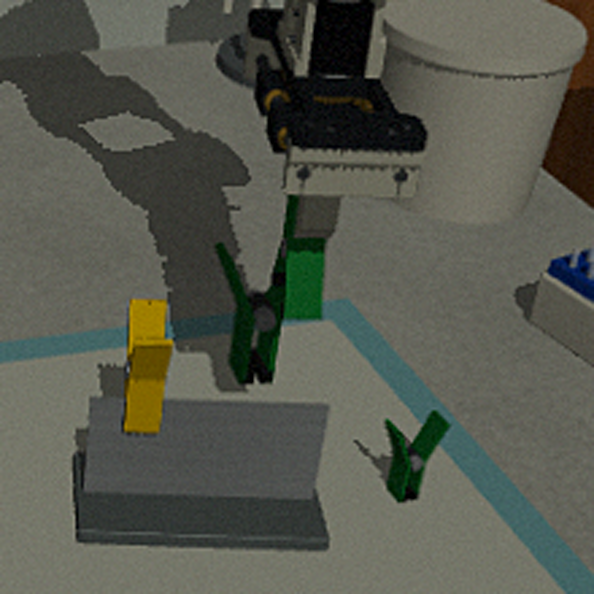

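The crop shows the clip held squeezed in the gripper above the bar, jaws hanging down with tips about 50 mm below the TCP, and the yellow clip still on the bar. I'm carrying it to the plate now.

Call:
move_arm(
  motion=[
    [-0.2, 0.07, -0.25, 0, 0, 0],
    [-0.6, 0.21, -0.25, 0, 0, 0],
    [-0.81, 0.29, -0.25, 0, 0, 0],
    [-0.81, 0.29, -0.25, 0, 0, 0],
  ],
)

```text
time: 7.75
tool_pos: [0.5808, 0.1524, 0.2437]
tool_rot: [-3.14, 0.001, 1.28]
contact_force: [-0.3, 0.4, -0.7]
opening: 0.0192
grip_force: 25.0
```

Call:
move_arm(
  motion=[
    [-0.4, 0.14, 0, 0, 0, 0],
    [-0.81, 0.29, 0, 0, 0, 0],
    [-0.81, 0.29, 0, 0, 0, 0],
  ],
)

```text
time: 8.12
tool_pos: [0.5858, 0.0664, 0.244]
tool_rot: [-3.14, 0.0, 1.28]
contact_force: [0.2, -0.3, -0.3]
opening: 0.0193
grip_force: 25.0
```

Call:
move_arm(
  motion=[
    [-0.4, 0.14, 0, 0, 0, 0],
    [-0.81, 0.29, 0, 0, 0, 0],
    [-0.81, 0.29, 0, 0, 0, 0],
  ],
)

```text
time: 8.5
tool_pos: [0.5907, -0.0189, 0.2441]
tool_rot: [-3.141, -0.0, 1.28]
contact_force: [-0.3, 1.5, -0.2]
opening: 0.0194
grip_force: 25.0
```

Call:
move_arm(
  motion=[
    [-0.4, 0.14, 0, 0, 0, -0.05],
    [-0.81, 0.29, 0, 0, 0, -0.1],
    [-0.81, 0.29, 0, 0, 0, -0.145],
    [-0.81, 0.29, 0, 0, 0, -0.145],
    [-0.81, 0.29, 0, 0, 0, -0.145],
  ],
)

```text
time: 9.12
tool_pos: [0.5954, -0.1022, 0.2446]
tool_rot: [-3.142, -0.001, 1.737]
contact_force: [0.6, -0.7, -0.7]
opening: 0.0192
grip_force: 25.0
```

```bash
cat > pl.py <<'E'
from h import *
s=robot.observe(); R0=R.from_euler("xyz",s["tool_rot"]); t=np.array([.5977,-.1055,.1215]); print(s["time"],s["opening"],s["grip_force"],s["tool_pos"],s["tool_rot"],R0.inv().apply(t-s["tool_pos"]).round(4), (s["tool_rot"][2]-1.738)/np.pi)
for nm in("wrist","scene","top"):
    c=grab(nm); P,uv=cloud(c); hsv=cv2.cvtColor(c["image"],cv2.COLOR_RGB2HSV)[uv[:,1],uv[:,0]]
    k=(hsv[:,0]>45)&(hsv[:,0]<85)&(hsv[:,1]>100)&(P[:,2]>.09)&(P[:,2]<.3)&(abs(P[:,0]-.6)<.06)&(abs(P[:,1]+.105)<.06); q=P[k]
    if len(q): print(nm,len(q),np.percentile(q,[1,50,99],axis=0).round(4).tolist())
    e=P[(P[:,2]>.1)&(P[:,2]<.108)&(abs(P[:,0]-.6)<.018)&(P[:,1]<-.04)&(P[:,1]>-.18)]
    if len(e)>9: 
        f=np.polyfit(e[:,1]+.105,e[:,0],1); print(nm,"edge",f.round(4),e[:,1].min().round(4),e[:,1].max().round(4),len(e))
E
python3 pl.py
```

```text
9.125 0.019202689584847936 24.994720816612244 [ 0.59544009 -0.10220363  0.24456622] [-3.14150424e+00 -5.90761192e-04  1.73707230e+00] [-0.0037  0.0017  0.1231] -0.00029529755180860394
wrist 2270 [[0.5697, -0.1145, 0.196], [0.598, -0.0935, 0.242], [0.6203, -0.088, 0.2762]]
wrist edge [-0.1685  0.5969] -0.1302 -0.0576 392
scene 611 [[0.5787, -0.1178, 0.1952], [0.61, -0.1045, 0.2206], [0.6238, -0.0896, 0.2661]]
scene edge [-0.1564  0.5988] -0.1516 -0.0575 240
```

Call:
move_arm(
  motion=[
    [-0.03, 0.03, 0.4, 0, 0, 0],
    [-0.03, 0.03, 0.7, 0, 0, 0],
    [-0.03, 0.03, 0.7, 0, 0, 0],
  ],
)

```text
time: 9.65
tool_pos: [0.5974, -0.1057, 0.1725]
tool_rot: [-3.137, -0.002, 1.738]
contact_force: [-0.2, -0.3, -0.9]
opening: 0.019
grip_force: 25.0
```

Call:
move_arm(
  motion=[
    [0, 0, 0.2, 0, 0, 0],
    [0, 0, 0.35, 0, 0, 0],
    [0, 0, 0.47, 0, 0, 0],
    [0, 0, 0.53, 0, 0, 0],
    [0, 0, 0.53, 0, 0, 0],
  ],
)

```text
time: 10.28
tool_pos: [0.5992, -0.1066, 0.1249]
tool_rot: [3.139, 0.001, 1.738]
contact_force: [-6.2, 1.2, 14.6]
opening: 0.019
grip_force: 25.0
```

```bash
python3 pl.py && python3 - <<'E'
from h import *
c=grab("scene"); save("s3.png",cv2.resize(c["image"][170:370,200:400],None,fx=2.9,fy=2.9,interpolation=cv2.INTER_CUBIC))
E
```

```text
10.275 0.018961711137124485 25.023077130317688 [ 0.599179   -0.10656035  0.12486301] [3.13920724e+00 1.45841944e-03 1.73796898e+00] [ 0.0013 -0.0013  0.0034] -9.873938125626512e-06
wrist 1890 [[0.5783, -0.1187, 0.0908], [0.597, -0.0972, 0.1353], [0.6173, -0.0758, 0.2267]]
wrist edge [-0.1667  0.5974] -0.1521 -0.0565 806
scene 500 [[0.5758, -0.1434, 0.0905], [0.6138, -0.1068, 0.1176], [0.6425, -0.08, 0.2992]]
scene edge [-0.156   0.6027] -0.1516 -0.0575 267
```

View pics/s3.png

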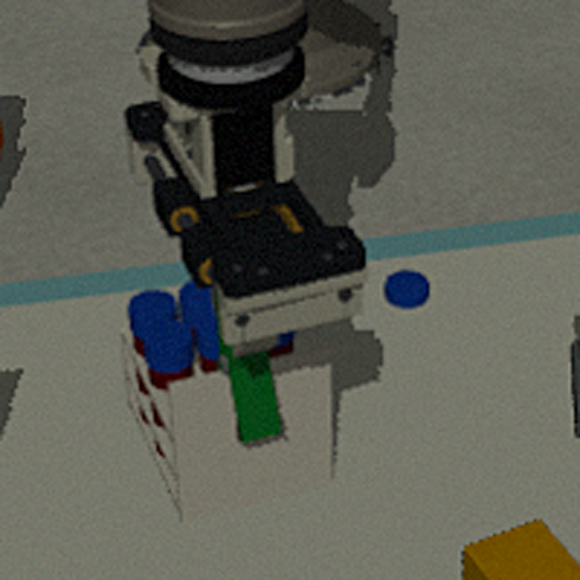

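The crop shows the clip astride the plate near its middle, but the wrist reads 14.6 N up and -6 N in x: a jaw is rubbing on the plate at about 30 mm depth. I'll back up a little, shift 3 mm towards -x, and lower again.

Call:
move_arm(
  motion=[
    [0, 0, -0.08, 0, 0, 0],
    [0, -0.03, -0.08, 0, 0, 0],
    [0, -0.03, -0.08, 0, 0, 0],
  ],
)

```text
time: 10.85
tool_pos: [0.5954, -0.107, 0.1294]
tool_rot: [-3.141, -0.0, 1.738]
contact_force: [-0.7, 0.9, -1.0]
opening: 0.0191
grip_force: 25.0
```

Call:
move_arm(
  motion=[
    [0, 0, 0.03, 0, 0, 0],
    [0, 0, 0.05, 0, 0, 0],
    [0, 0, 0.05, 0, 0, 0],
  ],
)

```text
time: 11.22
tool_pos: [0.5956, -0.1069, 0.125]
tool_rot: [-3.141, 0.0, 1.738]
contact_force: [-1.8, 0.2, 3.4]
opening: 0.0194
grip_force: 25.0
```

```bash
python3 - <<'E'
from h import *
s=robot.observe(); print(s["tool_pos"],s["contact_force"])
for nm in("scene","wrist"):
    c=grab(nm); P,uv=cloud(c); hsv=cv2.cvtColor(c["image"],cv2.COLOR_RGB2HSV)[uv[:,1],uv[:,0]]
    k=(hsv[:,0]>45)&(hsv[:,0]<85)&(hsv[:,1]>100)&(P[:,2]>.04)&(P[:,2]<.2)&(abs(P[:,0]-.6)<.04)&(abs(P[:,1]+.105)<.03); q=P[k]
    print(nm,len(q),np.percentile(q,[0,1,50,99],axis=0).round(4).tolist(),uv[k].min(0),uv[k].max(0))
    for z in(.065,.075,.085,.095,.11): 
        r=q[abs(q[:,2]-z)<.004]
        if len(r)>3: print(z,len(r),r.min(0).round(4),r.max(0).round(4))
save("w3.png",c["image"])
E
```

```text
[ 0.59563016 -0.10692805  0.12500565] [-1.8019354   0.17330299  3.3826473 ]
scene 440 [[0.5796, -0.1227, 0.0553], [0.5878, -0.1222, 0.0631], [0.6114, -0.1066, 0.0999], [0.6237, -0.0926, 0.1365]] [273 241] [295 320]
0.075 23 [ 0.6167 -0.1159  0.076 ] [ 0.6241 -0.0938  0.0787]
0.085 71 [ 0.5974 -0.1165  0.0811] [ 0.6242 -0.0916  0.089 ]
0.095 77 [ 0.5828 -0.1224  0.091 ] [ 0.6201 -0.0931  0.099 ]
0.11 80 [ 0.596  -0.1222  0.106 ] [ 0.615  -0.0954  0.114 ]
wrist 2284 [[0.5682, -0.1204, 0.0747], [0.5697, -0.1191, 0.0768], [0.5982, -0.0981, 0.1231], [0.6203, -0.0926, 0.1572]] [277 244] [356 348]
0.075 95 [ 0.5682 -0.1202  0.0747] [ 0.6217 -0.092   0.079 ]
0.085 270 [ 0.57   -0.1179  0.081 ] [ 0.6195 -0.092   0.089 ]
0.095 214 [ 0.5743 -0.1126  0.091 ] [ 0.6138 -0.0925  0.0989]
0.11 138 [ 0.581  -0.1051  0.1061] [ 0.6071 -0.0935  0.1138]
```

View pics/w3.png

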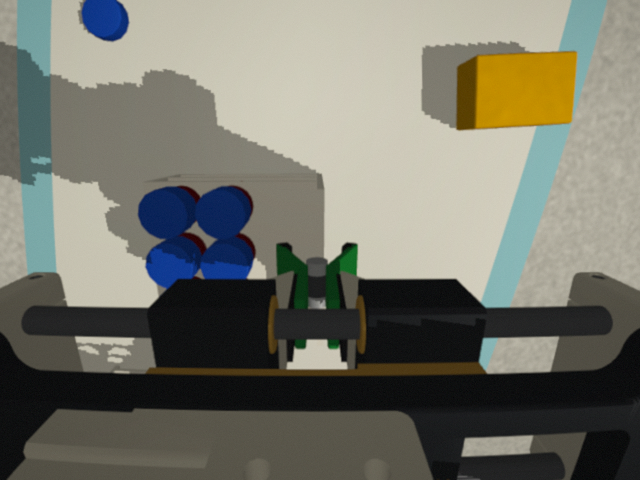

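Wrist view: the jaws straddle the plate at (318,270). The tips are at z ≈ 0.0755, so the edge is about 29.5 mm in, and the clip sits about 2 mm to the -x side of the plate. I'll recentre, then open while easing down slightly to offset the drag.

Call:
move_arm(
  motion=[
    [0, 0.02, -0.01, 0, 0, 0],
    [0, 0.02, 0, 0, 0, 0],
    [0, 0.02, 0, 0, 0, 0],
  ],
)

```text
time: 11.7
tool_pos: [0.5982, -0.1066, 0.1251]
tool_rot: [3.14, 0.0, 1.738]
contact_force: [-0.8, 0.8, 4.4]
opening: 0.0189
grip_force: 25.0
```

Call:
move_arm(
  motion=[
    [0, 0, 0.01, 0, 0, 0],
    [0, 0, 0.03, 0, 0, 0],
    [0, 0, 0.04, 0, 0, 0],
    [0, 0, 0.05, 0, 0, 0],
    [0, 0, 0.05, 0, 0, 0],
    [0, 0, 0.05, 0, 0, 0],
  ],
  fingers=0.35,
)

```text
time: 12.45
tool_pos: [0.5977, -0.1067, 0.1195]
tool_rot: [-3.141, 0.0, 1.738]
contact_force: [-0.4, 0.3, -0.4]
opening: 0.0618
grip_force: 0.0
```

Call:
move_arm(
  motion=[
    [0, 0, 0, 0, 0, 0],
    [0, 0, 0, 0, 0, 0],
    [0, 0, 0, 0, 0, 0],
    [0, 0, 0, 0, 0, 0],
  ],
  fingers=1,
)

```text
time: 12.95
tool_pos: [0.5977, -0.1066, 0.1198]
tool_rot: [3.142, 0.0, 1.738]
contact_force: [-0.8, 0.0, 1.4]
opening: 0.0911
grip_force: 0.0
```

Call:
move_arm(
  motion=[
    [0, 0, -0.2, 0, 0, 0],
    [0, 0, -0.6, 0, 0, 0],
    [0, 0, -1.0, 0, 0, 0],
    [0, 0, -1.0, 0, 0, 0],
  ],
)

```text
time: 13.45
tool_pos: [0.5994, -0.1071, 0.2235]
tool_rot: [3.135, 0.003, 1.738]
contact_force: [-0.1, 0.2, -0.1]
opening: 0.0916
grip_force: 0.0
```

Call:
move_arm(
  motion=[
    [-1.0, 0, -0.5, 0, 0, 0],
    [-1.0, 0, -0.5, 0, 0, 0],
    [-1.0, 0, -0.5, 0, 0, 0],
    [-1.0, 0, -0.5, 0, 0, 0],
  ],
)

```text
time: 13.95
tool_pos: [0.6138, -0.2047, 0.2682]
tool_rot: [-3.14, -0.002, 1.738]
contact_force: [0.1, -0.8, -0.8]
opening: 0.0918
grip_force: 0.0
```

```bash
python3 - <<'E'
from h import *
for nm in("scene","wrist"):
    c=grab(nm); P,uv=cloud(c); hsv=cv2.cvtColor(c["image"],cv2.COLOR_RGB2HSV)[uv[:,1],uv[:,0]]
    k=(hsv[:,0]>45)&(hsv[:,0]<85)&(hsv[:,1]>100)&(P[:,2]>.04)&(P[:,2]<.2)&(abs(P[:,0]-.6)<.06)&(abs(P[:,1]+.105)<.05); q=P[k]
    if len(q): print(nm,len(q),np.percentile(q,[1,50,99],axis=0).round(4).tolist())
    if nm=="scene": save("s4.png",cv2.resize(c["image"][190:370,200:500],None,fx=2.6,fy=2.6,interpolation=cv2.INTER_CUBIC))
E
```

```text
scene 785 [[0.5727, -0.1223, 0.0698], [0.6067, -0.1085, 0.1286], [0.6263, -0.0937, 0.1538]]
wrist 1603 [[0.5707, -0.1224, 0.1137], [0.5913, -0.1079, 0.138], [0.6241, -0.0943, 0.1523]]
```

View pics/s4.png

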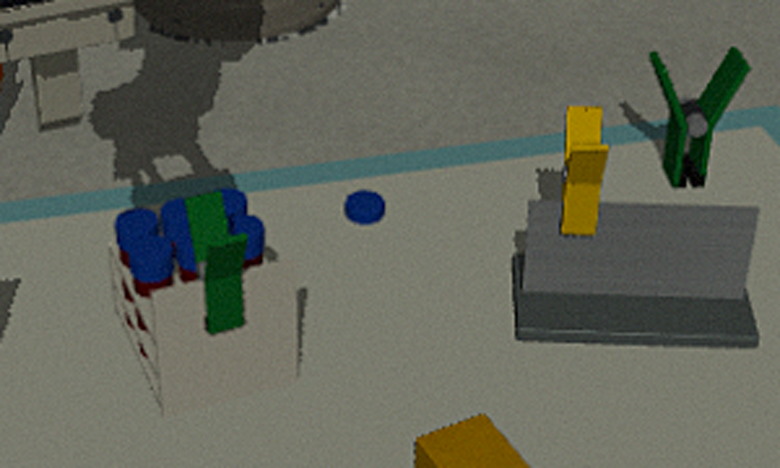

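The clip stands upright on the loaded plate near its middle, at crop (225,285). Its tips are at z ≈ 0.070, so the edge is about 35 mm in. The yellow clip is still on the bar at (583,170). Handing in.

```bash
python3 -c "
from cell import robot
print(robot.hand_in())"
```

```text
the job is handed in; nothing more can be done
None
```

The green clip now grips the loaded rack's end plate near the middle of its top edge, upright with the edge about 35 mm in; the yellow clip was left on the bar, and the job was handed in at about 14 s (no verdict was returned).

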